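Slide the circuit carrier into its test cradle and latch it

TASK

With a fingertip, push the circuit carrier along the rails of its test cradle until it drops down into the locating notches, then push the cradle's slide latch fully across so that its tongue lies over the carrier's edge. Do not lift or tip the carrier, and leave everything else on the bench where it is. Finish with the hand clear.

Things in the scene. Friction and masses are not known exactly. Their poses are not given: they have to be found in the camera images.
- cradle: Test cradle fixed on the breadboard: dark base 360 (x) by 108 (y), aluminium rails along x. Origin: centre of its underside, 12 above the bench. The carrier is pushed towards +x. Above the origin: rails' top 22, side guides 36 (inner faces y = +/-46.5; 30 high by the latch). Rails open at the -x end; end stop at x = 172, 34 high. Latch on the +y side at x = 70, housing out to y = 112, up to 40.
- carrier: Loose aluminium plate 140 (x) by 90 (y) by 6 with green circuit board and black heat sink, 0.45 kg, on four feet 6 high. Origin: centre of the feet's underside; axes as the cradle's. Plate 6 to 12 above the origin, lip 80 wide on each end up to 20 (flat end faces at x = +/-70), heat sink to 28. Starts on the rails 100 to 170 short of home; slides with 1 to 5 N, side play 1.5.
- cradle_home (a point): Where the carrier's origin lies once dropped home: cradle x = 70, y = 0, 17 above the cradle's origin; axes as the cradle's. The four notches (5 deep, 2.5 play fore and aft) take all four feet at once, only here. Pushed at up to 0.1 m/s it drops in and stops dead (it withstands 20 N); much faster it may skip past: then push it back from its other end.
- latch (a joint): Travel of the slide latch in m: 0 withdrawn, 0.024 fully across (towards the cradle's -y), its tongue 22 mm over the carrier. Moves with 1 to 2 N, stays where left. The tongue (5 thick, underside 31 above the cradle's origin) passes over the seated carrier (plate top 29) but butts against one still riding on the rails (plate 28 to 34).
- latch_tab (a point): Centre of the outer (cradle +y) face of the latch's upright steel push tab; tab 30 wide along the cradle's x, 6 thick along its y, from 36 to 60 above the cradle's origin (this point 49). Axes as the cradle's. Moves with the latch.
- spool_a: Black fibre spool, 90 diameter, 22 high, on the breadboard on the cradle's -y side; origin centre of its underside. Leave alone.
- post: Steel optical post, foot 44 diameter, 75 high, on the breadboard on the cradle's -y side; origin centre of its underside. Leave alone.
- screwdriver: Screwdriver, 160 long, lying on the breadboard on the cradle's +y side. Leave alone.
- spool_b: Black fibre spool, 90 diameter, 22 high, on the bench to the right. Leave alone.
- bottle: White bottle with a cap, 60 diameter, 140 high, on the bench to the left; origin centre of its underside. Leave alone.
- parts_tray: Grey divided parts tray 100 by 140 by 35, on the bench to the left. Leave alone.
- spare_board: Bare green circuit board 80 by 100, 10 high, on the bench to the right. Leave alone.
There are look-alikes about, which are no part of the job. Leave any purple look-alike of the carrier alone.

How it is judged:
On the way, in this order (a step that is already met when the one before it is completed fails the run):
1. the carrier has dropped into its notches while the latch is still withdrawn (z of carrier in the frame of cradle_home between -0.003 and 0.0025 m and x of carrier in the frame of cradle_home between -0.005 and 0.005 m and y of carrier in the frame of cradle_home between -0.005 and 0.005 m and angle between carrier's own z axis and vertical below 0.03 rad and value of joint latch below 0.008 m), for 0.2 s.
2. the latch is across (value of joint latch above 0.019 m), for 0.2 s.
At the end, for the whole second after the job is handed in: The carrier lies at rest in its notches (origin within 5 mm of home along and across the rails, no more than 2.5 mm high, level to 0.03 rad) and the latch is at least 19 mm across (z of carrier in the frame of cradle_home between -0.003 and 0.0025 m and x of carrier in the frame of cradle_home between -0.005 and 0.005 m and y of carrier in the frame of cradle_home between -0.005 and 0.005 m and angle between carrier's own z axis and vertical below 0.03 rad and value of joint latch above 0.019 m and linear speed of carrier below 0.01 m/s); the robot touches nothing.
It fails at once if the carrier is lifted more than 13 mm off the rails or tipped by more than 0.2 rad (z of carrier in the frame of cradle above 0.035 m or angle between carrier's own z axis and vertical above 0.2 rad).
It fails at once if another thing on the bench is moved by more than 20 mm (distance of any of spool_a, spool_b, post, screwdriver, bottle, parts_tray, spare_board from where it was at the start of the episode above 0.02 m).
It also fails if it takes over 51 s, if anything falls off the work surface, if the arm or the gripper's body presses on something with over 40 N, if the wrist force passes 120 N, or if a joint passes its speed limit or range.

ROBOT

A 6-joint arm with a two-finger parallel gripper is mounted at the origin on the work surface. World frame = base frame: x ahead of the robot, y to its left, z up, the work surface at z = 0. Lengths are in m, angles in rad, forces in N, time in s.
With the tool pointing down it reaches from about 0.25 to 0.725 m from the base axis. Payload 4 kg.
Tool frame: the origin (TCP) lies midway between the tips of the shut fingers; the grasp point (between the pads) lies 19 mm behind it; y points along the fingers, z is the direction in which the jaws open and shut, and the axes are right-handed (so a half turn about y gives the same grasp; the last joint's range is limited). The gripper opens to 85 mm and grips with 20 to 120 N. Pads are 22 mm wide; open, the fingers measure 114 mm over their backs; the gripper's body (76 mm by 85 mm) begins 54 mm behind the grasp point. The pads swing forward as they close: fully open they stand 13 mm farther back than shut.
Start: joints at [-1.159, 0.241, 0.005, 1.335, 0, 1.571], TCP at [0.2, -0.458, 0.231] pointing down, gripper open.
Joint ranges: [-2.72, 2.72], [-1.05, 1.87], [-1.09, 1.28], [-1.99, 2.15], [-1.42, 1.44], [-3.14, 3.14]. Speed limits (rad/s): [2.79, 2.79, 3.14, 3.14, 3.14, 3.14].

INTERFACE

Orientations are given as a unit quaternion [x, y, z, w].
In Python, from workcell import bot gives the robot as it stands. The module is installed in compiled form; this text tells all that it offers.
- The arm moves only by the shell command python3 -m handwheel 'ROWS' [OPENING]. ROWS is JSON, a list of rows, each a list of 6 numbers: the shift along the tool's x, y, z in units of 25 mm (1.0 is 25 mm), then the turn, a rotation vector about the tool's x, y, z in units of 10 degrees (1.0 is 10 degrees). A call has exactly 5 rows; each row is the pose to reach, as a shift and turn from the pose commanded when the call began, along the tool's axes at that moment; what a row does not reach only later rows make up. A row lasts 1/8 s, in which the tool goes at most 62.5 mm and 10.7 degrees, less where a joint would pass 70% of its speed; a pose out of reach is approached as far as the arm can. A call with a gripper value outside its range is refused whole. OPENING is the gripper command: -1 is shut, 1 is fully open, values between are in proportion, set as the call begins (- or left out, the last holds). The fingers move at their own pace and stop on an object; the grip force is fixed at half the most. Time passes only in rows, so rows that repeat a pose let the fingers close, or fill a call up. It gives the time, the measured TCP pose, the force and the opening at its end, in the units of the state.
- bot.get_obs(): the state, without advancing time (a new reading comes with each control period).
- bot.camera(name): name is "scene" or "top"; returns a dict with "color" (384x512x3 uint8, red, green, blue), "fx", "fy", "cx", "cy" (pixels), "rvec" (rotation vector, rad) and "tvec" (3), from world to camera coordinates, as OpenCV has them. Camera axes: x right, y down, z forward; pixel columns grow to the right and rows downward; lengths in m; the calibration is good to about 2 mm. A picture is of the moment at which its call begins. There is no depth.
- bot.job_done(): hands the job in, once; it reports no verdict.
The state is a dict: "clock": time; "joint_pos": joint angles; "joint_vel": joint speeds; "tau": joint torques, N m; "eef_pos": TCP position; "tool_rot": TCP orientation; "ft_force": force on the tool from outside, world axes, zero at the start; "ft_torque": the same for the moment, N m; "grip_width": finger opening in m.
Only numpy, scipy, OpenCV 4.12 (cv2) and the standard library are available. Lean on these libraries where they do the work, as an engineer would, in place of code of your own. Each camera call takes 0.05 s, during which the arm holds its last target.

## Working session

There is one attempt and no reset: what is moved stays moved. The work goes in short steps, Python scripts to look and compute and a shell command to move; the robot and the scene stay as the last step left them, time stands still between calls to the robot, and variables do not carry over. Pictures are saved under pics/ and viewed, and the job is handed in when it is done.

```bash
mkdir -p pics; python3 - <<'E'
from workcell import bot
import cv2,numpy as np
o=bot.get_obs()
print({k:np.round(v,3) for k,v in o.items()})
for n in("scene","top"):
    c=bot.camera(n); cv2.imwrite(f"pics/{n}0.png",c["color"][:,:,::-1])
    print(n,c["fx"],c["fy"],c["cx"],c["cy"],c["rvec"],c["tvec"])
E
```

```text
{'clock': np.float64(0.0), 'joint_pos': array([-1.159,  0.241,  0.004,  1.335, -0.   ,  1.571]), 'joint_vel': array([ 0.002, -0.   ,  0.001,  0.001,  0.   , -0.002]), 'tau': array([-2.0000e-03, -3.7232e+01,  2.5241e+01,  1.7000e-02,  0.0000e+00,
       -0.0000e+00]), 'eef_pos': array([ 0.2  , -0.458,  0.23 ]), 'tool_rot': array([-0.145,  0.693, -0.691,  0.144]), 'ft_force': array([-0.497,  0.53 ,  0.106]), 'ft_torque': array([-0.014, -0.051, -0.046]), 'grip_width': np.float64(0.085)}
scene 436.86595175391943 436.86595175391943 259.83651901606993 196.41139096714411 [ 2.48892662  0.62788261 -0.20937385] [-0.38897519 -0.17487262  1.52707653]
top 461.68466172530714 461.68466172530714 260.62780010718075 195.15691695836318 [ 2.09573088 -2.13198805  0.21840253] [-1.42463697e-03  4.82930412e-01  1.70691260e+00]
```

View pics/scene0.png

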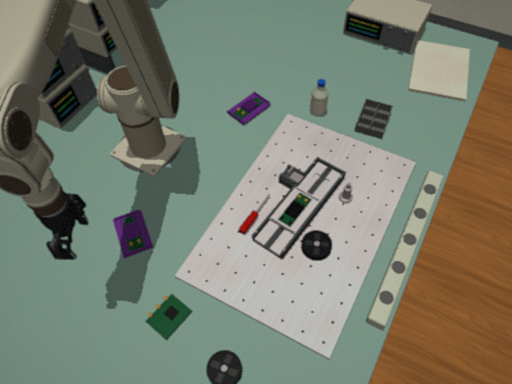

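View pics/top0.png

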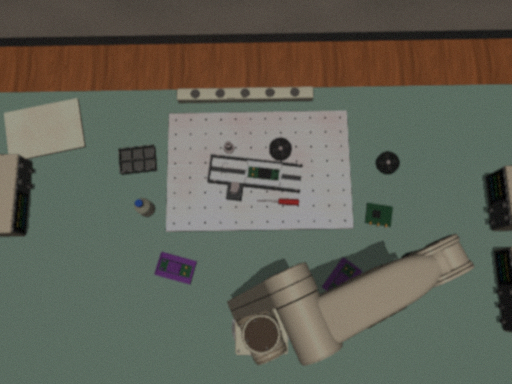

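```bash
python3 - <<'E'
import cv2
a=cv2.imread("pics/top0.png")[145:215,195:315]; cv2.imwrite("pics/topz.png",cv2.resize(a,None,fx=6.6,fy=6.6,interpolation=cv2.INTER_CUBIC))
a=cv2.imread("pics/scene0.png")[150:265,230:360]; cv2.imwrite("pics/scz.png",cv2.resize(a,None,fx=5,fy=5,interpolation=cv2.INTER_CUBIC))
E
```

```text
(no output)
```

View pics/topz.png

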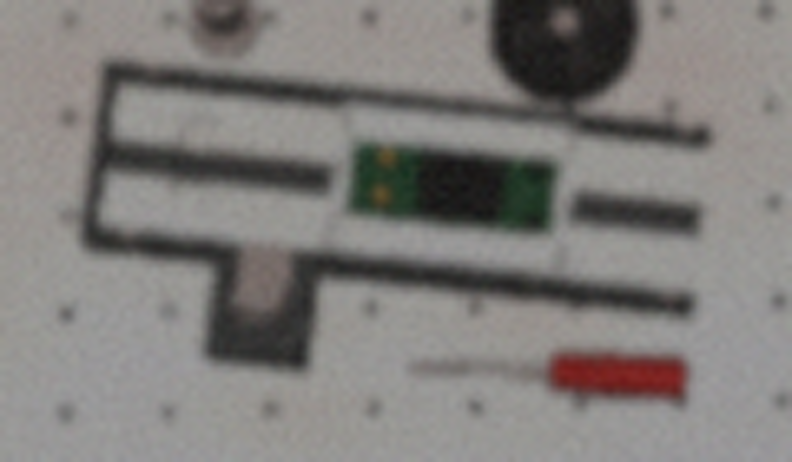

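View pics/scz.png

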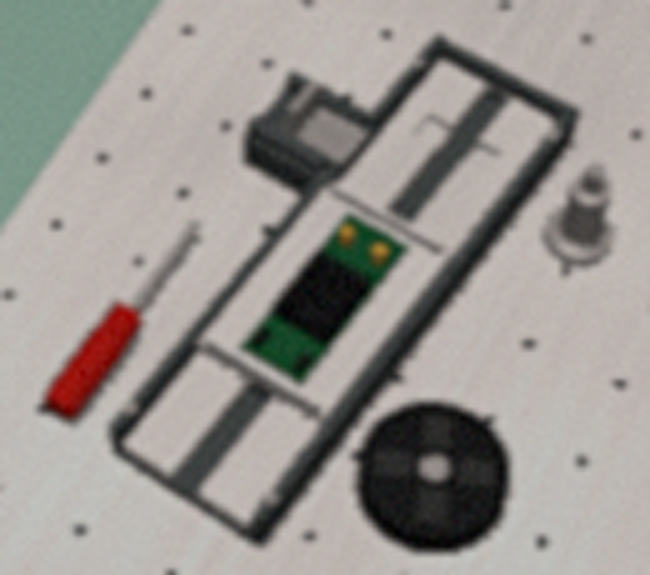

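```bash
cat > h.py <<'E'
import numpy as np,cv2
from workcell import bot
def ray(c,uv,z):
    R=cv2.Rodrigues(np.array(c["rvec"],float))[0];t=np.array(c["tvec"],float)
    d=R.T@np.array([(uv[0]-c["cx"])/c["fx"],(uv[1]-c["cy"])/c["fy"],1]);o=-R.T@t
    return o+d*(z-o[2])/d[2]
def proj(c,P):
    K=np.array([[c["fx"],0,c["cx"]],[0,c["fy"],c["cy"]],[0,0,1]])
    return cv2.projectPoints(np.array(P,float).reshape(-1,3),np.array(c["rvec"],float),np.array(c["tvec"],float),K,None)[0].reshape(-1,2)
E
python3 - <<'E'
from h import *
T=bot.camera("top");S=bot.camera("scene")
for n,p,z in [("stop-y",(108,68),.048),("stop+y",(90,240),.048),("open-y",(708,135),.048),("open+y",(690,305),.048),("lip- ",(576,130),.046),("lip-+y",(558,268),.046),("lipfront",(350,110),.046),("lipfront+y",(328,245),.046),("housing",(207,355),.052),("housing2",(302,367),.052),("spoolc",(565,20),.034)]:
    print("T",n,np.round(ray(T,(p[0]/6.6+195,p[1]/6.6+145),z),4))
for n,p,z in [("stop+y",(437,40),.048),("stop-y",(577,115),.048),("lip+y",(205,345),.046),("lip-y",(320,412),.046),("lf+y",(333,190),.046),("lf-y",(440,250),.046)]:
    print("S",n,np.round(ray(S,(p[0]/5+230,p[1]/5+150),z),4))
E
```

```text
T stop-y [0.6443 0.1786 0.048 ]
T stop+y [0.5406 0.1886 0.048 ]
T open-y [ 0.5975 -0.1724  0.048 ]
T open+y [ 0.496  -0.1584  0.048 ]
T lip-  [ 0.6024 -0.0954  0.046 ]
T lip-+y [ 0.5197 -0.0828  0.046 ]
T lipfront [0.6168 0.0368 0.046 ]
T lipfront+y [0.5357 0.0505 0.046 ]
T housing [0.4705 0.1205 0.052 ]
T housing2 [0.4626 0.066  0.052 ]
T spoolc [ 0.6735 -0.0913  0.034 ]
S stop+y [0.5537 0.1911 0.048 ]
S stop-y [0.6576 0.1771 0.048 ]
S lip+y [ 0.5273 -0.084   0.046 ]
S lip-y [ 0.6078 -0.0926  0.046 ]
S lf+y [0.5454 0.0532 0.046 ]
S lf-y [0.6228 0.0436 0.046 ]
```

```bash
python3 - <<'E'
from h import *
from scipy.spatial.transform import Rotation as R
T=bot.camera("top");S=bot.camera("scene")
def corr(uvT,uvS): # two-view point
    K=lambda c:np.array([[c["fx"],0,c["cx"]],[0,c["fy"],c["cy"]],[0,0,1]])
    P=lambda c:K(c)@np.c_[cv2.Rodrigues(np.array(c["rvec"]))[0],c["tvec"]]
    X=cv2.triangulatePoints(P(T),P(S),np.array(uvT,float),np.array(uvS,float))[:,0];return X[:3]/X[3]
t=lambda p:(p[0]/6.6+195-.42,p[1]/6.6+145-.42); s=lambda p:(p[0]/5+230-.4,p[1]/5+150-.4)
for n,a,b in [("lip- -y",(576,130),(320,412)),("lip- +y",(558,268),(205,345)),("lip+ -y",(350,110),(440,250)),("lip+ +y",(328,245),(333,190)),("stop-y",(105,65),(577,115)),("stop+y",(88,243),(437,40))]:
    print(n,np.round(corr(t(a),s(b)),4),np.round(ray(T,t(a),.054),4),np.round(ray(S,s(b),.054),4))
r=R.from_quat(bot.get_obs()["tool_rot"]); print(np.round(r.as_matrix(),3))
for y in (82.5,):
  u=np.array([np.cos(np.radians(y)),np.sin(np.radians(y)),0])
  print(u, r.inv().apply(u))
g=lambda img: None
E
```

```text
lip- -y [ 0.6051 -0.0931  0.046 ] [ 0.6019 -0.0934  0.054 ] [ 0.6077 -0.0962  0.054 ]
lip- +y [ 0.5234 -0.0809  0.0402] [ 0.5195 -0.0809  0.054 ] [ 0.5278 -0.0876  0.054 ]
lip+ -y [0.6197 0.0399 0.0497] [0.6163 0.0382 0.054 ] [0.6226 0.0392 0.054 ]
lip+ +y [0.5405 0.0539 0.0424] [0.5355 0.0518 0.054 ] [0.5457 0.0487 0.054 ]
stop-y [0.6527 0.1842 0.0377] [0.6461 0.1814 0.054 ] [0.6568 0.1734 0.054 ]
stop+y [0.5463 0.195  0.0395] [0.5391 0.1907 0.054 ] [0.5534 0.1874 0.054 ]
[[-0.916 -0.     0.4  ]
 [-0.4    0.001 -0.916]
 [ 0.    -1.    -0.001]]
[0.13052619 0.99144486 0.        ] [-5.16462442e-01  6.60667904e-04 -8.56309588e-01]
```

```bash
python3 -m handwheel '[[-1.8,0,-0.65,0,-0.6,0],[-3.7,0,-1.3,0,-1.2,0],[-5.6,0,-2,0,-1.8,0],[-7.4,0,-2.65,0,-2.4,0],[-9.3,0,-3.3,0,-3,0]]' -1
python3 - <<'E'
from h import *
from scipy.spatial.transform import Rotation as R
o=bot.get_obs();r=R.from_quat(o["tool_rot"]);print(o["clock"],o["eef_pos"],np.round(r.as_matrix(),3),r.inv().apply(np.array([.560,-.120,.13])-o["eef_pos"])/.025, o["grip_width"])
E
```

```text
clock: 0.92
eef_pos: [0.3811, -0.2884, 0.2314]
tool_rot: [0.32, -0.631, 0.631, -0.32]
ft_force: [0.3, -0.6, 0.3]
grip_width: 0.0002
0.925 [ 0.38112867 -0.28842819  0.23142668] [[-0.591  0.     0.807]
 [-0.807 -0.    -0.591]
 [ 0.    -1.     0.   ]] [-9.66355112  4.05666629  1.78881064] 0.00017158880248617237
```

```bash
python3 -m handwheel '[[-1.9,0.7,0.36,0,-0.6,0],[-3.8,1.5,0.7,0,-1.2,0],[-5.8,2.3,1.1,0,-1.8,0],[-7.7,3.2,1.4,0,-2.4,0],[-9.6,4,1.8,0,-2.95,0]]' -1
python3 - <<'E'
from h import *
from scipy.spatial.transform import Rotation as R
o=bot.get_obs();r=R.from_quat(o["tool_rot"]);print(o["clock"],o["eef_pos"],np.round(r.as_matrix(),3),r.inv().apply(np.array([.560,-.120,.042])-o["eef_pos"])/.025)
c=bot.camera("top")["color"][:,:,::-1][130:230,180:330];cv2.imwrite("pics/t1.png",cv2.resize(c,None,fx=5,fy=5,interpolation=2))
c=bot.camera("scene")["color"][:,:,::-1][150:265,230:360];cv2.imwrite("pics/s1.png",cv2.resize(c,None,fx=5,fy=5,interpolation=2))
E
```

```text
clock: 1.55
eef_pos: [0.5597, -0.1218, 0.1304]
tool_rot: [-0.47, 0.528, -0.528, 0.47]
ft_force: [0.4, 0.2, -0.1]
grip_width: -0.0002
1.55 [ 0.55967867 -0.1217525   0.13043238] [[-0.117 -0.     0.993]
 [-0.993 -0.    -0.117]
 [ 0.    -1.    -0.   ]] [-0.07151797  3.5372856   0.0056934 ]
```

View pics/t1.png

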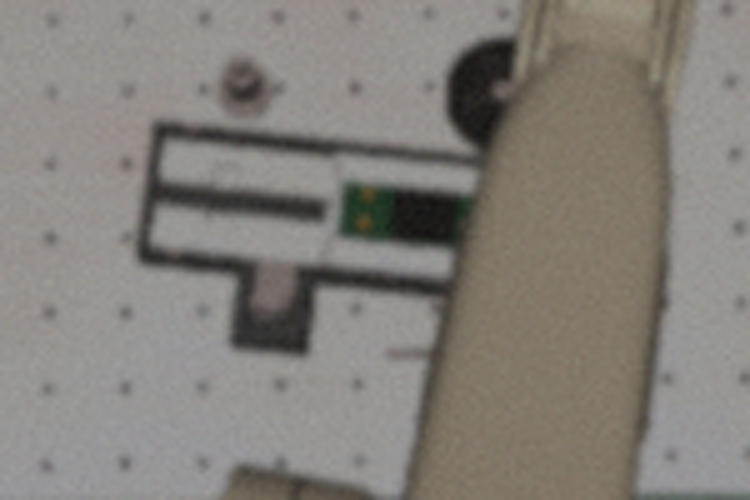

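View pics/s1.png

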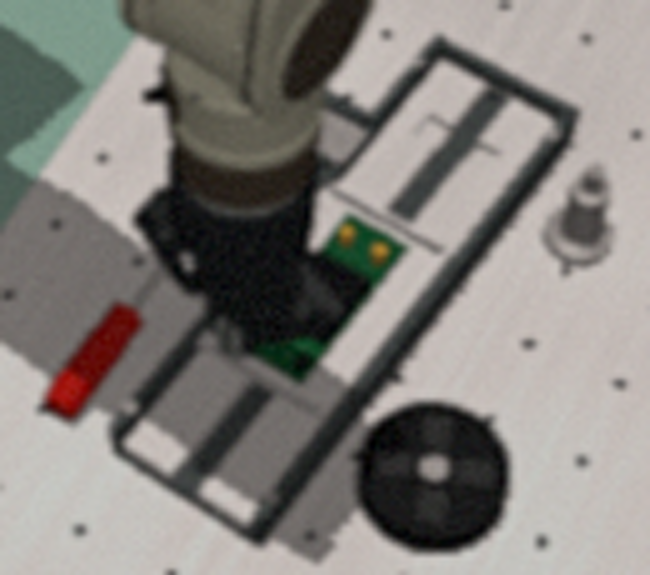

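```bash
python3 -m handwheel '[[0,0.5,0,0,0,0],[0,1,0,0,0,0],[0,1.6,0,0,0,0],[0,2.2,0,0,0,0],[0,2.2,0,0,0,0]]' -1
python3 - <<'E'
from h import *
c=bot.camera("scene");print(proj(c,bot.get_obs()["eef_pos"]))
c=c["color"][:,:,::-1][170:265,230:360];cv2.imwrite("pics/s2.png",cv2.resize(c,None,fx=6,fy=6,interpolation=2))
E
```

```text
clock: 2.28
eef_pos: [0.5572, -0.1232, 0.0746]
tool_rot: [-0.469, 0.53, -0.528, 0.468]
ft_force: [0.3, 0.1, -0.7]
grip_width: -0.0001
[[274.20470884 228.48666663]]
```

View pics/s2.png

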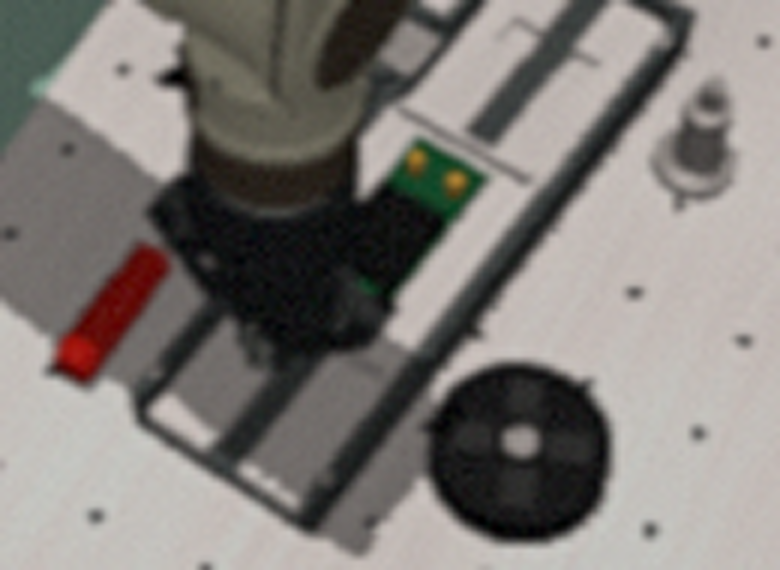

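```bash
python3 -m handwheel '[[0,0.3,0.1,0,0,0],[0,0.6,0.15,0,0,0],[0,0.9,0.15,0,0,0],[0,1.3,0.15,0,0,0],[0,1.3,0.15,0,0,0]]' -1
python3 -m handwheel '[[-0.1,0,0,0,0,0],[-0.2,0,0,0,0,0],[-0.3,0,0,0,0,0],[-0.4,0,0,0,0,0],[-0.4,0,0,0,0,0]]' -1
```

```text
clock: 2.95
eef_pos: [0.5615, -0.1233, 0.0425]
tool_rot: [-0.47, 0.53, -0.528, 0.468]
ft_force: [-0.7, -0.2, 0.2]
grip_width: -0.0004
clock: 3.58
eef_pos: [0.5639, -0.1134, 0.0439]
tool_rot: [0.469, -0.529, 0.529, -0.469]
ft_force: [-0.2, -0.8, 0.2]
grip_width: 0.0002
```

```bash
python3 -m handwheel '[[-0.2,0,0,0,0,0],[-0.4,0.05,0,0,0,0],[-0.6,0.05,0,0,0,0],[-0.8,0.05,0,0,0,0],[-1,0.05,0,0,0,0]]' -1
python3 -m handwheel '[[-0.2,0,0,0,0,0],[-0.4,0,0,0,0,0],[-0.6,0,0,0,0,0],[-0.8,0,0,0,0,0],[-1,0,0,0,0,0]]' -1
```

```text
clock: 4.2
eef_pos: [0.5666, -0.0889, 0.0424]
tool_rot: [0.469, -0.529, 0.529, -0.469]
ft_force: [0.0, -3.4, -1.4]
grip_width: -0.0002
clock: 4.82
eef_pos: [0.5697, -0.0636, 0.0426]
tool_rot: [-0.469, 0.529, -0.529, 0.469]
ft_force: [0.2, -3.5, -0.3]
grip_width: -0.0001
```

```bash
python3 -m handwheel '[[-0.2,0,0,0,0,0],[-0.4,0,0,0,0,0],[-0.6,0,0,0,0,0],[-0.8,0,0,0,0,0],[-1,0,0,0,0,0]]' -1
python3 -m handwheel '[[-0.15,0,0,0,0,0],[-0.3,0,0,0,0,0],[-0.45,0,0,0,0,0],[-0.6,0,0,0,0,0],[-0.6,0,0,0,0,0]]' -1
python3 - <<'E'
from h import *
c=bot.camera("scene");print(proj(c,bot.get_obs()["eef_pos"]))
c=c["color"][:,:,::-1][150:265,230:360];cv2.imwrite("pics/s3.png",cv2.resize(c,None,fx=5,fy=5,interpolation=2))
E
```

```text
clock: 5.45
eef_pos: [0.5728, -0.0389, 0.0426]
tool_rot: [0.469, -0.529, 0.529, -0.469]
ft_force: [-0.1, -3.0, -1.9]
grip_width: -0.0001
clock: 6.08
eef_pos: [0.5747, -0.0236, 0.0426]
tool_rot: [-0.469, 0.529, -0.529, 0.469]
ft_force: [0.5, -2.3, -0.5]
grip_width: -0.0002
[[294.14744381 210.75677912]]
```

View pics/s3.png

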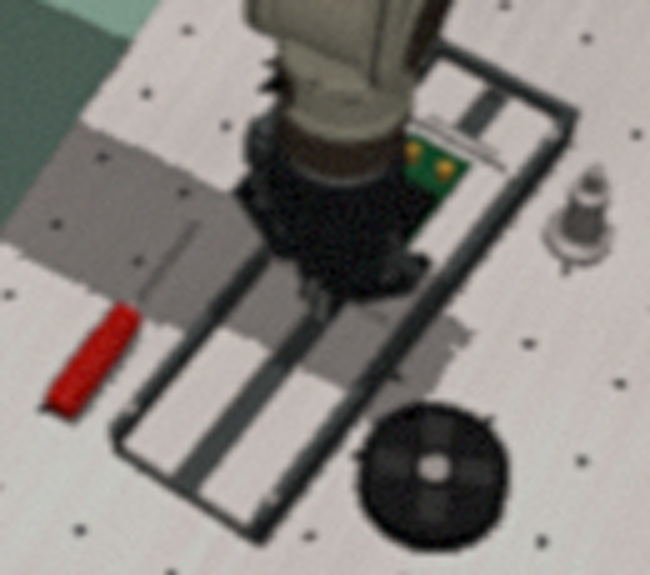

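```bash
python3 -m handwheel '[[-0.1,0,0,0,0,0],[-0.2,0,0,0,0,0],[-0.3,0,0,0,0,0],[-0.4,0,0,0,0,0],[-0.4,0,0,0,0,0]]' -1
python3 -m handwheel '[[-0.06,0,0,0,0,0],[-0.12,0,0,0,0,0],[-0.18,0,0,0,0,0],[-0.24,0,0,0,0,0],[-0.24,0,0,0,0,0]]' -1
```

```text
clock: 6.75
eef_pos: [0.5759, -0.0139, 0.0426]
tool_rot: [-0.469, 0.529, -0.529, 0.469]
ft_force: [-0.2, -2.6, -0.4]
grip_width: 0.0003
clock: 7.38
eef_pos: [0.5765, -0.0081, 0.0426]
tool_rot: [-0.469, 0.529, -0.529, 0.469]
ft_force: [-1.0, -2.4, 0.1]
grip_width: 0.0003
```

```bash
python3 -m handwheel '[[-0.05,0,0,0,0,0],[-0.1,0,0,0,0,0],[-0.15,0,0,0,0,0],[-0.2,0,0,0,0,0],[-0.2,0,0,0,0,0]]' -1

```

```text
clock: 8.0
eef_pos: [0.5772, -0.0032, 0.0426]
tool_rot: [-0.469, 0.529, -0.529, 0.469]
ft_force: [1.1, -3.8, -0.1]
grip_width: 0.0003
```

```bash
python3 -m handwheel '[[-0.04,0,0,0,0,0],[-0.08,0,0,0,0,0],[-0.12,0,0,0,0,0],[-0.15,0,0,0,0,0],[-0.15,0,0,0,0,0]]' -1

```

```text
clock: 8.62
eef_pos: [0.5775, 0.0009, 0.0426]
tool_rot: [-0.469, 0.529, -0.529, 0.469]
ft_force: [-0.5, -1.2, 0.3]
grip_width: 0.0
```

```bash
python3 -m handwheel '[[-0.03,0,0,0,0,0],[-0.06,0,0,0,0,0],[-0.09,0,0,0,0,0],[-0.1,0,0,0,0,0],[-0.1,0,0,0,0,0]]' -1

```

```text
clock: 9.25
eef_pos: [0.5779, 0.0027, 0.0426]
tool_rot: [0.469, -0.529, 0.529, -0.469]
ft_force: [-0.4, -4.6, 1.5]
grip_width: -0.0
```

```bash
python3 -m handwheel '[[-0.03,0,0,0,0,0],[-0.06,0,0,0,0,0],[-0.08,0,0,0,0,0],[-0.08,0,0,0,0,0],[-0.08,0,0,0,0,0]]' -1
python3 - <<'E'
from h import *
c=bot.camera("scene");print(proj(c,bot.get_obs()["eef_pos"]),bot.get_obs()["ft_force"])
c=c["color"][:,:,::-1][150:230,270:360];cv2.imwrite("pics/s4.png",cv2.resize(c,None,fx=7,fy=7,interpolation=2))
E
```

```text
clock: 9.88
eef_pos: [0.5782, 0.0049, 0.0426]
tool_rot: [-0.469, 0.529, -0.529, 0.469]
ft_force: [-0.3, -3.7, 1.8]
grip_width: 0.0001
[[299.28444647 204.23645412]] [-0.56543116 -4.29961474  0.96487443]
```

View pics/s4.png

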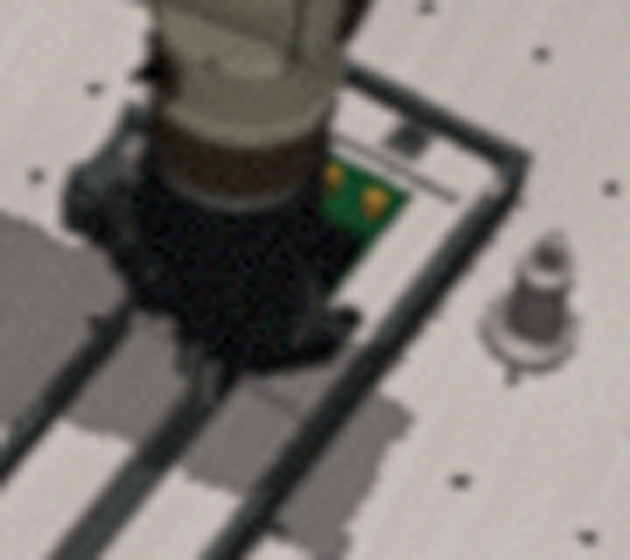

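```bash
python3 - <<'E'
from h import *
c=bot.camera("scene");p=lambda a:(a[0]/7+270-.43,a[1]/7+150-.43)
for z in(.049,.054): print(ray(c,p((458,200)),z),ray(c,p((335,133)),z))
print(ray(c,p((520,152)),.046),ray(c,p((495,168)),.046),ray(c,p((350,68)),.046))
u=np.array([.122,.9925,0])
print(ray(c,p((458,200)),.054)@u,ray(c,p((335,133)),.054)@u,ray(c,p((520,152)),.046)@u,ray(c,p((495,168)),.046)@u,ray(c,p((350,68)),.046)@u)
t=bot.camera("top");cc=t["color"][:,:,::-1][145:215,190:320];cv2.imwrite("pics/t4.png",cv2.resize(cc,None,fx=6,fy=6,interpolation=2))
E
```

```text
[0.63653623 0.14217722 0.049     ] [0.57193785 0.15085713 0.049     ]
[0.63740489 0.13851014 0.054     ] [0.57309524 0.14715125 0.054     ]
[0.65027978 0.18266806 0.046     ] [0.64375391 0.16889309 0.046     ] [0.56166855 0.1910782  0.046     ]
0.21523471421368484 0.21596523739612455 0.26063218286946455 0.24616436489204305 0.2581686763543312
```

View pics/t4.png

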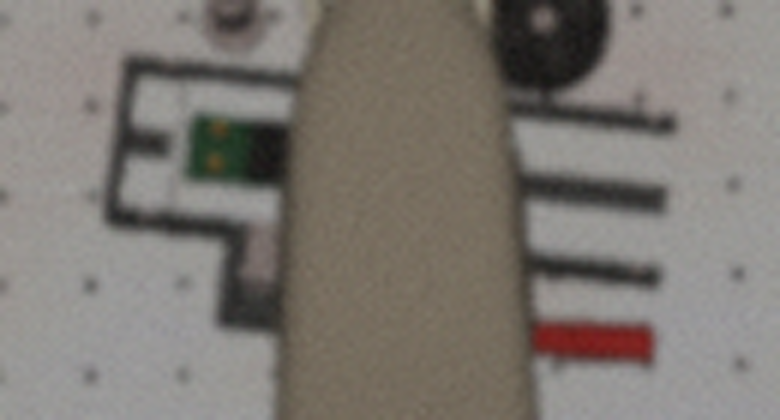

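```bash
python3 -m handwheel '[[-0.02,0,0,0,0,0],[-0.04,0,0,0,0,0],[-0.06,0,0,0,0,0],[-0.06,0,0,0,0,0],[-0.06,0,0,0,0,0]]' -1

```

```text
clock: 10.65
eef_pos: [0.5782, 0.0056, 0.0426]
tool_rot: [0.469, -0.529, 0.53, -0.469]
ft_force: [0.3, -6.2, 1.0]
grip_width: 0.0001
```

```bash
python3 -m handwheel '[[-0.02,0,0,0,0,0],[-0.04,0,0,0,0,0],[-0.06,0,0,0,0,0],[-0.06,0,0,0,0,0],[-0.06,0,0,0,0,0]]' -1

```

```text
clock: 11.28
eef_pos: [0.5782, 0.0057, 0.0426]
tool_rot: [0.47, -0.529, 0.531, -0.468]
ft_force: [-1.1, -8.9, 2.5]
grip_width: 0.0001
```

```bash
python3 -m handwheel '[[0.3,0,0,0,0,0],[0.9,0,0,0,0,0],[1.2,-0.6,0,0,0,0],[1.2,-2,0,0,0,0],[1.2,-3.5,0,0,0,0]]' -1
python3 -m handwheel '[[0,-0.5,-2,0,0,0],[0,-0.5,-4,0,0,0],[0,-0.5,-6,0,0,0],[0,-0.5,-7,0,0,0],[0,-0.5,-7,0,0,0]]' -1
python3 - <<'E'
from h import *
c=bot.camera("scene")
c=c["color"][:,:,::-1][150:240,255:360];cv2.imwrite("pics/s5.png",cv2.resize(c,None,fx=6,fy=6,interpolation=2))
t=bot.camera("top");cc=t["color"][:,:,::-1][145:215,190:320];cv2.imwrite("pics/t5.png",cv2.resize(cc,None,fx=6,fy=6,interpolation=2))
E
```

```text
clock: 11.9
eef_pos: [0.5746, -0.0222, 0.1316]
tool_rot: [-0.469, 0.53, -0.529, 0.469]
ft_force: [0.6, -0.0, 0.6]
grip_width: -0.0001
clock: 12.52
eef_pos: [0.3999, -0.0008, 0.1436]
tool_rot: [0.469, -0.529, 0.529, -0.469]
ft_force: [0.4, -0.6, 0.7]
grip_width: -0.0002
```

View pics/s5.png

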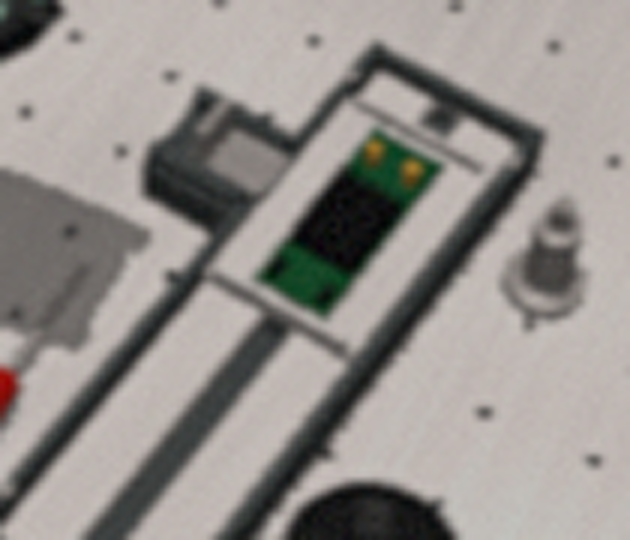

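View pics/t5.png

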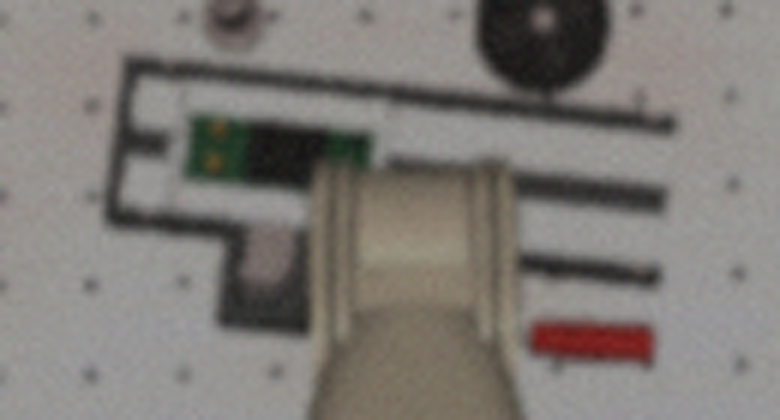

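```bash
python3 - <<'E'
from h import *
c=bot.camera("scene");p=lambda a:(a[0]/6+255-.4,a[1]/6+150-.4)
u=np.array([.122,.9925,0]);v=np.array([-.9925,.122,0]);H=.152*u-.5725*v
for y in(112,100,90,80,70): print(y,[np.round((q-[255,150])*6) for q in proj(c,[H+v*y/1e3+[0,0,z] for z in(.052,.072)]+[H+v*y/1e3+d*u*.015+[0,0,.072] for d in(-1,1)])])
a=c["color"][:,:,::-1][158:192,272:310];cv2.imwrite("pics/s6.png",cv2.resize(a,None,fx=18,fy=16,interpolation=2))
E
```

```text
112 [array([166., 115.]), array([167.,  92.]), array([151., 110.]), array([183.,  73.])]
100 [array([185., 125.]), array([186., 102.]), array([170., 121.]), array([202.,  84.])]
90 [array([201., 134.]), array([202., 111.]), array([186., 129.]), array([218.,  92.])]
80 [array([216., 142.]), array([218., 119.]), array([202., 138.]), array([234., 101.])]
70 [array([232., 151.]), array([234., 128.]), array([218., 147.]), array([250., 109.])]
```

View pics/s6.png

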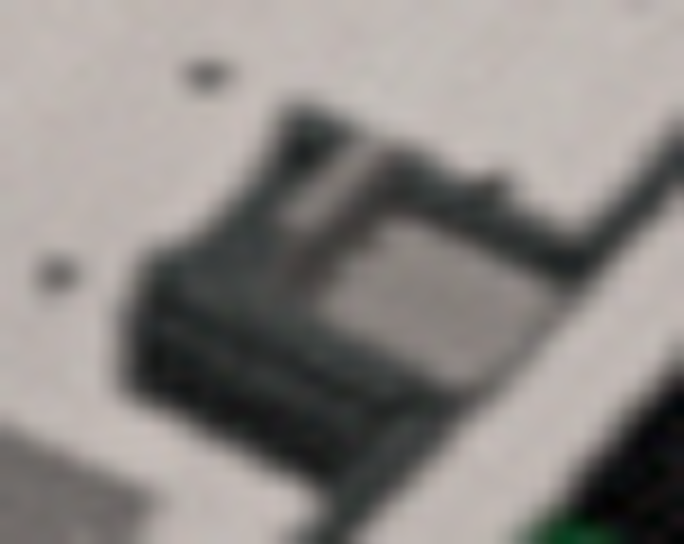

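```bash
python3 -m handwheel '[[-1.2,0,0.6,0,0,0],[-2.6,0,1.2,0,0,0],[-4.15,0,2,0,0,0],[-4.15,0.8,2,0,0,0],[-4.15,2,2,0,0,0]]' -1
python3 - <<'E'
from h import *
from scipy.spatial.transform import Rotation as R
o=bot.get_obs();r=R.from_quat(o["tool_rot"]);print(r.inv().apply(np.array([.4666,.0958,.060])-o["eef_pos"])/.025)
E
```

```text
clock: 13.3
eef_pos: [0.4661, 0.0971, 0.0925]
tool_rot: [0.468, -0.528, 0.529, -0.47]
ft_force: [0.3, -0.3, 0.3]
grip_width: 0.0
[0.05000391 1.30045011 0.02344165]
```

```bash
python3 -m handwheel '[[0,0.3,-0.2,0,0,0],[0,0.6,-0.2,0,0,0],[0,0.9,-0.2,0,0,0],[0,1.3,-0.2,0,0,0],[0,1.3,-0.2,0,0,0]]' -1
python3 - <<'E'
from h import *
c=bot.camera("scene");print(bot.get_obs()["eef_pos"])
a=c["color"][:,:,::-1][140:205,250:340];cv2.imwrite("pics/s7.png",cv2.resize(a,None,fx=8,fy=8,interpolation=2))
E
```

```text
clock: 13.92
eef_pos: [0.4578, 0.0964, 0.0595]
tool_rot: [-0.469, 0.529, -0.529, 0.469]
ft_force: [-0.2, -0.7, 0.4]
grip_width: -0.0001
[0.45809639 0.09651736 0.059908  ]
```

View pics/s7.png

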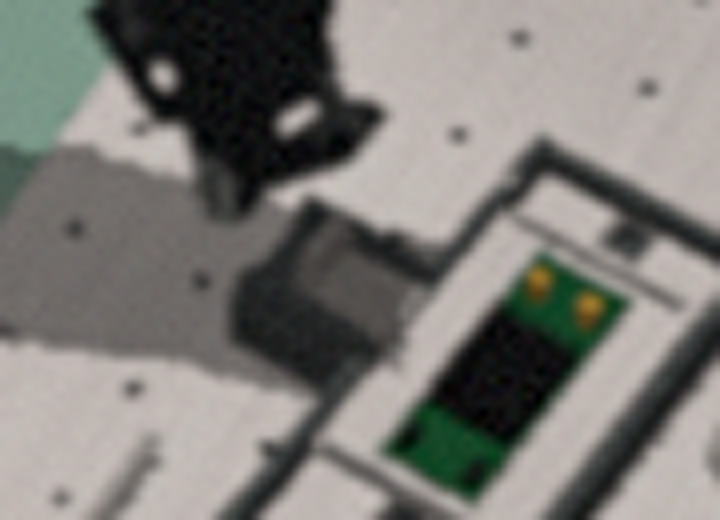

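```bash
python3 -m handwheel '[[0,0,0.2,0,0,0],[0,0,0.4,0,0,0],[0,0,0.6,0,0,0],[0,0,0.8,0,0,0],[0,0,1,0,0,0]]' -1
python3 -m handwheel '[[0,0,0.1,0,0,0],[0,0,0.2,0,0,0],[0,0,0.3,0,0,0],[0,0,0.4,0,0,0],[0,0,0.4,0,0,0]]' -1
```

```text
clock: 14.6
eef_pos: [0.4835, 0.0935, 0.0601]
tool_rot: [0.469, -0.529, 0.529, -0.469]
ft_force: [-0.3, -0.8, 0.7]
grip_width: -0.0003
clock: 15.22
eef_pos: [0.4932, 0.0923, 0.06]
tool_rot: [0.469, -0.529, 0.529, -0.469]
ft_force: [-1.1, -0.4, -1.0]
grip_width: -0.0003
```

```bash
python3 -m handwheel '[[0,0,0.1,0,0,0],[0,0,0.2,0,0,0],[0,0,0.3,0,0,0],[0,0,0.4,0,0,0],[0,0,0.4,0,0,0]]' -1
```

```text
clock: 15.85
eef_pos: [0.5034, 0.0912, 0.0601]
tool_rot: [0.469, -0.529, 0.529, -0.469]
ft_force: [-0.4, -0.3, -0.6]
grip_width: -0.0001
```

```bash
python3 -m handwheel '[[0,0,0.1,0,0,0],[0,0,0.2,0,0,0],[0,0,0.25,0,0,0],[0,0,0.3,0,0,0],[0,0,0.3,0,0,0]]' -1
```

```text
clock: 16.48
eef_pos: [0.5061, 0.0908, 0.0598]
tool_rot: [-0.471, 0.531, -0.527, 0.467]
ft_force: [-11.8, 1.1, 8.5]
grip_width: 0.0002
```

```bash
python3 -m handwheel '[[0,0,-0.1,0,0,0],[0,0,-0.2,0,0,0],[0,0,-0.2,0,0,0],[0,0,-0.2,0,0,0],[0,0,-0.2,0,0,0]]' -1
python3 - <<'E'
from h import *
c=bot.camera("scene");print(bot.get_obs()["eef_pos"])
a=c["color"][:,:,::-1][140:205,250:340];cv2.imwrite("pics/s8.png",cv2.resize(a,None,fx=8,fy=8,interpolation=2))
c=bot.camera("top")
a=c["color"][:,:,::-1][145:215,190:290];cv2.imwrite("pics/t8.png",cv2.resize(a,None,fx=8,fy=8,interpolation=2))
E
```

```text
clock: 17.1
eef_pos: [0.5058, 0.091, 0.0601]
tool_rot: [0.469, -0.529, 0.529, -0.469]
ft_force: [-1.1, 0.7, 0.2]
grip_width: -0.0002
[0.50574681 0.09096035 0.06012922]
```

View pics/s8.png

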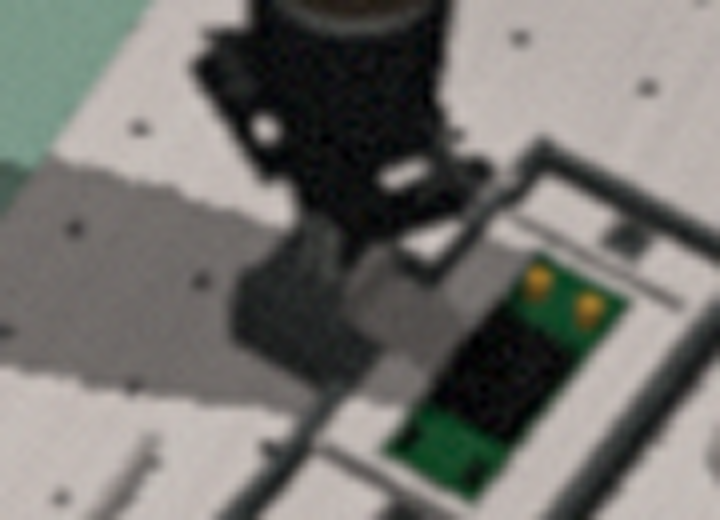

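View pics/t8.png

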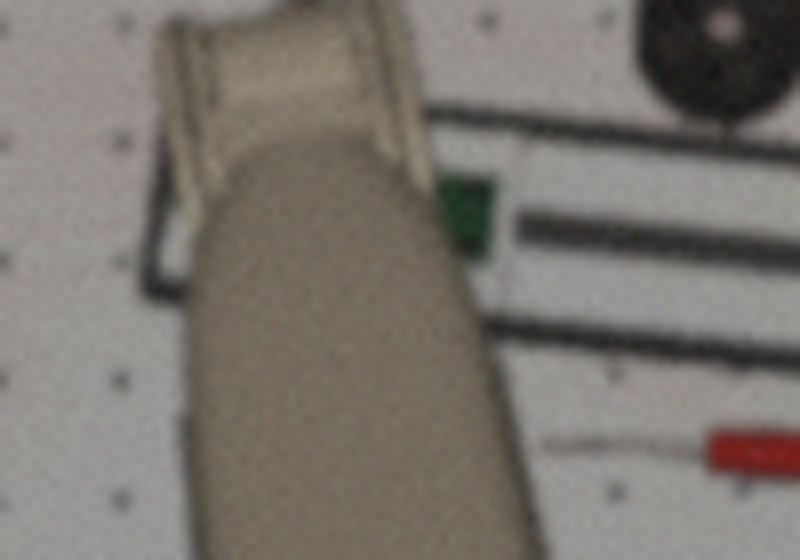

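```bash
python3 -m handwheel '[[0,0,-0.6,0,0,0],[0,0,-1.5,0,0,0],[0,-0.6,-3,0,0,0],[0,-2,-5,0,0,0],[0,-3.4,-6.5,0,0,0]]' -1
python3 - <<'E'
from h import *
c=bot.camera("scene")
u=np.array([.122,.9925,0]);v=np.array([-.9925,.122,0]);H=.152*u-.5725*v
for y in(88,75,65,60): print(y,[np.round((q-[255,150])*6) for q in proj(c,[H+v*y/1e3+d*u*.015+[0,0,.072] for d in(-1,0,1)])])
a=c["color"][:,:,::-1][150:240,255:360];cv2.imwrite("pics/s9.png",cv2.resize(a,None,fx=6,fy=6,interpolation=2))
c=bot.camera("top")
a=c["color"][:,:,::-1][145:215,190:290];cv2.imwrite("pics/t9.png",cv2.resize(a,None,fx=8,fy=8,interpolation=2))
E
```

```text
clock: 17.82
eef_pos: [0.3425, 0.1103, 0.1457]
tool_rot: [0.469, -0.529, 0.529, -0.469]
ft_force: [1.1, 0.8, 0.6]
grip_width: 0.0003
88 [array([190., 131.]), array([205., 112.]), array([221.,  94.])]
75 [array([210., 143.]), array([226., 124.]), array([242., 105.])]
65 [array([227., 152.]), array([242., 133.]), array([258., 114.])]
60 [array([235., 156.]), array([250., 137.]), array([266., 118.])]
```

View pics/s9.png

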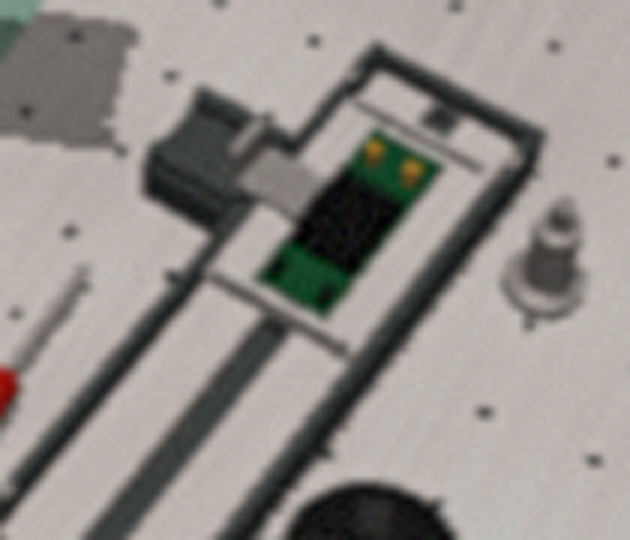

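View pics/t9.png

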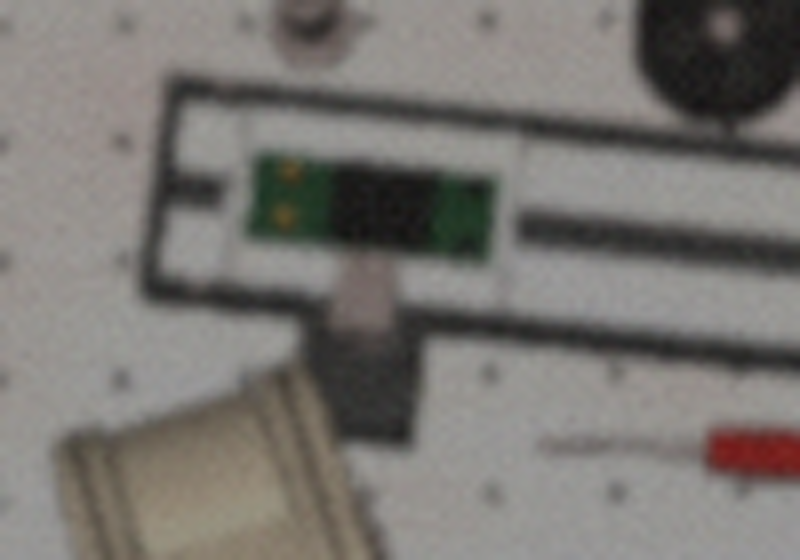

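```bash
python3 -c "
from workcell import bot
print(bot.job_done())"
```

```text
the job is handed in; nothing more can be done
None
```

The carrier is in its notches, the latch is across over its edge, and I handed the job in at about 18 s. No verdict is reported on hand-in.

- **Carrier:** I pushed it along the rails with the shut fingertips at 60 mm/s or less (5–12 mm/s from about 10 mm short of home), against about 2–5 N. At the end it stopped dead: the force rose to 9 N with no further movement. The last pictures show it level and in line with the latch, about 30 mm short of the end stop, as it should be at home.
- **Latch:** I pushed the tab until it stopped hard at about 12 N. From the scene camera the tab moved about 23 mm (24 mm is full travel). The tongue lies over the carrier, which it could only do with the carrier down.
- **Rest of the bench:** The last pictures show no movement of the spool, post or screwdriver beside the cradle. I didn't re-check the outlying items, but the arm never went low near them. The hand ended well clear, with contact force near zero.
- **Disagreements:** Where the finger stopped and where the cameras put home differed by 6–8 mm along the rails. I put this down to not knowing the fingertip's exact thickness. I didn't measure the drop itself: it is inferred from the hard stop and from the tongue passing over the carrier.

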